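# Hold a spread snap ring at the axle groove of a trolley wheel

## Robot

A 6-joint arm with a two-finger parallel gripper is mounted at the origin on the work surface. World frame = base frame: x ahead of the robot, y to its left, z up, the work surface at z = 0. Lengths are in mm, angles in rad, forces in N, time in s.
With the tool pointing down it reaches from about 275 to 750 mm from the base axis. Payload 10.2 kg.
Tool frame: the origin (TCP) lies midway between the tips of the shut fingers; the grasp point (between the pads) lies 19 mm behind it; z points along the fingers, y is the line along which they close (so a half turn about z gives the same grasp; the last joint's range is limited). The gripper opens to 85 mm and grips with 20 to 120 N. Pads are 22 mm wide; open, the fingers measure 114 mm over their backs; the gripper's body (76 mm by 85 mm) begins 54 mm behind the grasp point. The pads swing forward as they close: fully open they stand 13 mm farther back than shut.
Start: joints at [-1.418, 0.313, 1.498, -0, 1.331, -0.223], TCP at [192.672, -488.374, 231.294] pointing down, gripper open.
Joint ranges: [-2.94, 2.94], [-0.97, 2.17], [0.19, 2.56], [-1.23, 4.37], [0.02, 3.11], [-2.88, 2.88]. Speed limits (rad/s): [2.39, 2.39, 3.01, 3.14, 3.14, 3.14].

## Interface

Orientations are given as a 3x3 rotation matrix whose columns are the frame's x, y, z axes.
In Python, from workcell import bot gives the robot as it stands.
- The arm moves only by the tool play_rows, never from a script. Its argument "motion" is a list that holds one entry, the list of rows, each a list of 5 numbers: the shift along the tool's x, y, z in cm, then the turn about the tool's z in degrees, then the gripper command: -1 is fully open, 1 is shut, values between are in proportion. In form: [[[x, y, z, roll, grip], ...]]. A call has 1 to 8 rows; each row shifts and turns the commanded pose from where the row before left it, along the tool's axes as they then stand; what a row does not reach is not made up. A row lasts 1/10 s, in which the tool goes at most 50 mm and 8.59 degrees, less where a joint would pass 70% of its speed; a pose out of reach is approached as far as the arm can. A call with a gripper value outside its range is refused whole. The fingers move at their own pace and stop on an object; "newtons" is the grip in N (left out, the last holds). Time passes only in rows, so rows that do not move let the fingers close. It gives the time, the measured TCP pose, the force, the opening and the grip force at its end, in the units of the state.
- bot.get_obs(): the state, without advancing time (a new reading comes with each control period).
- bot.grab_frame(name): name is "side" or "top" or "wrist"; returns a dict with "img" (384x512x3 uint8, red, green, blue), "camera_matrix" (3x3 intrinsics, pixels), "xyz" and "rotation" of the camera in the world. Camera axes: x right, y up, looking along -z (the intrinsics and any distortion apply to the point x, -y, -z); pixel columns grow to the right and rows downward; lengths in mm; the calibration is good to about 2 mm. A picture is of the moment at which its call begins. There is no depth.
- bot.finish_job(): hands the job in; it is judged then, once.
Trained networks look in a picture, given as the dict that the camera call returned (one of the last four; its "shot" number tells which), for a name from the list of things; names that differ only in an ending like _2 or _b are one class to them, and where a whole thing is asked for, a point or a joint stands for the part that bears it (a point fixed in the world has none). Each returns a list of dicts, best first, with "confidence" (0 to 1); they miss things now and then, are a little off and sometimes report something else, mostly with a low value. They report only what shows in the picture. A call takes as long as a camera call. They do not tell look-alikes from the thing itself.
- bot.regions_of(picture, thing): "pixels" (384x512 bool, what is visible of it) and "bbox" ([left, top, width, height] in pixels, round what is visible of it).
The state is a dict: "t": time; "qpos": joint angles; "joint_vel": joint speeds; "tau": joint torques, N m; "eef_pos": TCP position; "tcp_rot": TCP orientation; "force": force on the tool from outside, world axes, zero at the start; "torque": the same for the moment, N m; "finger_gap": finger opening in mm; "grasp_force": force on a finger pad.
Only numpy, scipy, OpenCV 4.12 (cv2) and the standard library are available. Lean on these libraries where they do the work, as an engineer would, in place of code of your own. Each camera call takes 0.05 s, during which the arm holds its last target. There are 200 camera calls.

## Task

Take the snap-ring pliers from the oak rest by their blue handles, squeeze the handles fully so that the snap ring spreads, bring it squarely over the end of the upright trolley axle, and slide it down level with the groove without forcing it. Finish while still holding: handles squeezed, the ring spread level and centred around the groove, carried by the gripper alone and touching neither axle nor hub. Leave the other things on the tray and bench as they are.

Things in the scene. Friction and masses are not known exactly. Their poses are not given: they have to be found in the camera images.
- pliers: snap-ring pliers lying flat on the oak rest, a split steel snap ring fixed on their two tips (cannot come off); 155 long, 16 thick, about 0.28 kg. Origin: on the underside, mid length; x points from the blue handles to the ring, z up. Along x: handles -87 to -12, dark steel head (50 wide, 14 high) 2 to 32, ring centre +55
- pliers_grip (a point): the place to grip: midway between the two blue handles, at mid height, 8 above the pliers' underside and 35 behind their origin, 33 above the rest's foot plate. Axes as pliers; the handles are squeezed along y. They are straight parallel flat-sided bars 16 high, 50 over the outsides at rest, 36 fully squeezed. Over 20 free ahead of and behind a 22 wide finger
- ring_center (a point): centre of the snap ring, 90 ahead (x) of pliers_grip and 6 below; fixed to the pliers' head, the ring's centre closed or spread; z is the ring's axis. Ring 4 thick, 23 outside, hole 15 when closed (does not pass the 18 axle); handles fully squeezed, it has about 4 to spare round the axle
- handle_l (a joint): how far each blue handle is squeezed in: 0 at rest (ring closed) to 0.007 m fully in (ring fully spread). The handles stay parallel; each needs 8 N fully in and springs back when let go; a 20 to 60 N grip is fine
- rest: fixed oak rest that carries the pliers, 172 x 70, a 33 high front block under the head and ring, a 33 high cross bar under the rear ends of the handles, between them only an 8 thick foot plate, so there is room for fingers beside the handles. Origin: underside on the stone tray (12 above the table), below the pliers' origin; it stands on the left or on the right
- wheel_leg: fixed green trolley leg lying on its side: a rubber-tyred wheel, 100 across, top 52 above the stone tray, on an upright steel axle stub 18 across. Origin: under the axle, on the stone tray; z up along the axle. It stands on the left or on the right
- groove (a point): the axis of the axle at mid height of its ring groove (a dark band 10 high, 13 across), 70 above the tray; the brass washer on the hub below has its top 9 below this point
- axle_end (a point): centre of the flat top of the axle stub, 30 above groove
- brush: bystander: mahogany shoe brush, 150 x 50 x 40, bristles down; origin in its underside
- wedge: bystander: black rubber door wedge, 110 x 40 x 25; origin in its underside
- boot_pull: bystander: pewter boot pull, a bar about 165 long with a T handle and a hook; origin in its underside
- polish_tin: bystander: flat red tin with a white lid, 76 across, 26 high; origin in its underside
- key_bowl: bystander: blue ceramic bowl, 120 across, 45 high; origin in its underside
- oil_bottle: bystander: small yellow oil bottle, 44 across, 120 high; origin in its underside
Not all that is in view belongs to the job. There is more than one size of the pliers; the job needs the larger.

How it is judged (in metres and radians):
On the way:
1. the ring is spread and over the end of the axle (value of joint handle_l above 0.0055 m and z of ring_center in the frame of groove above 0.031 m and horizontal distance between ring_center and groove below 0.008 m), for 0.1 s.
At the end, for the whole second after the job is handed in: the fingers still hold the handles squeezed at least 5.5 of 7 mm, the ring centre is within 4 mm of the axle's axis and 3.5 mm of the groove's mid height, level within 7 degrees, still, and the pliers press on neither the wheel leg nor the rest (value of joint handle_l above 0.0055 m and horizontal distance between ring_center and groove below 0.004 m and z of ring_center in the frame of groove between -0.0035 and 0.0035 m and angle between the z axis of pliers and the z axis of wheel_leg, either way round below 0.12 rad and contact force between the fingers and pliers above 5 N and contact force between pliers and wheel_leg below 1 N and contact force between pliers and rest below 0.5 N and linear speed of pliers below 0.02 m/s); the arm keeps its last pose, push and grip.
It fails at once if the pliers are forced against the axle or wheel (over 25 N) (contact force between pliers and wheel_leg above 25 N).
It fails at once if a bystander is moved more than 30 mm (distance of any of brush, wedge, boot_pull, polish_tin, key_bowl, oil_bottle from where it was at the start of the episode above 0.03 m).
It also fails if it takes over 38 s, if anything falls off the work surface, if the arm or the gripper's body presses on something with over 40 N, if the wrist force passes 120 N, or if a joint passes its speed limit or range.

## Working session

There is one attempt and no reset: what is moved stays moved. The work goes in short steps, Python scripts to look and compute and a tool call to move; the robot and the scene stay as the last step left them, time stands still between calls to the robot, and variables do not carry over. Pictures are saved under pics/ and viewed, at most 10 in all, crops included, and the job is handed in when it is done.

Besides the shell and the picture viewer there is one more tool, called after "Call:" by a JSON object that holds its "name" and its "arguments", one argument or row to a line. play_rows: Moves the arm, as the interface text tells. Its arguments: {"type":"object","properties":{"motion":{"type":"array"},"newtons":{"type":"number"}},"required":["motion"]}

```bash
mkdir -p pics
cat > h.py <<'E'
import numpy as np, cv2
from workcell import bot
def ray(f,uv):
    K=f["camera_matrix"];d=np.linalg.inv(K)@np.array([uv[0],uv[1],1.]);d=np.array([d[0],-d[1],-d[2]])
    return np.array(f["xyz"]),np.array(f["rotation"])@d
def onz(f,uv,z):
    o,d=ray(f,uv);return o+d*(z-o[2])/d[2]
def proj(f,p):
    c=np.array(f["rotation"]).T@(np.array(p)-f["xyz"]);q=f["camera_matrix"]@np.array([c[0],-c[1],-c[2]]);return q[:2]/q[2]
def save(f,n,s=1):
    cv2.imwrite(n,cv2.resize(f["img"][...,::-1],None,fx=s,fy=s))
E
python3 - <<'E'
from h import *
fs={n:bot.grab_frame(n) for n in("top","side")}
print(fs["top"].keys())
for n,f in fs.items():
    save(f,f"pics/{n}0.png",1.5); print(n,f["xyz"],f["rotation"],f["camera_matrix"])
    for t in("pliers","rest","wheel_leg"):
        for r in bot.regions_of(f,t): print(n,t,r["bbox"],r["confidence"],r["pixels"].sum())
E
```

```text
dict_keys(['img', 'camera_matrix', 'xyz', 'rotation', 'shot'])
top [ 2.53444779e+02 -9.27066298e-01  1.30283248e+03] [[ 0.01457446  0.98058673 -0.1955435 ]
 [-0.99986274  0.01275156 -0.01057796]
 [-0.00787912  0.19567083  0.98063798]] [[353.64091424   0.         262.47320483]
 [  0.         353.64091424 193.35787464]
 [  0.           0.           1.        ]]
top pliers [186.7, 253.1, 14.8, 26.2] 0.72 180
top pliers [214.3, 150.4, 21.3, 41.2] 0.58 303
top rest [210.8, 149.6, 26.5, 45.7] 0.64 457
top wheel_leg [304.9, 148.2, 32.3, 53.2] 0.93 876
top wheel_leg [100.4, 189.0, 33.6, 31.6] 0.67 789
side [ 103.84646033  885.66723482 1028.60726482] [[-0.92167528  0.26177577 -0.28633568]
 [-0.38784034 -0.64019829  0.66311841]
 [-0.00972328  0.72223237  0.69158214]] [[402.0128391    0.         258.89894049]
 [  0.         402.0128391  188.15732255]
 [  0.           0.           1.        ]]
side pliers [190.5, 213.3, 43.9, 21.6] 0.94 405
side pliers [285.8, 283.0, 34.7, 23.3] 0.57 265
side pliers [233.3, 132.2, 23.6, 17.4] 0.41 203
side rest [184.5, 210.0, 48.7, 37.8] 0.85 606
side wheel_leg [232.8, 147.1, 47.9, 28.5] 0.59 697
side wheel_leg [191.1, 213.0, 40.5, 24.4] 0.46 401
```

View pics/top0.png

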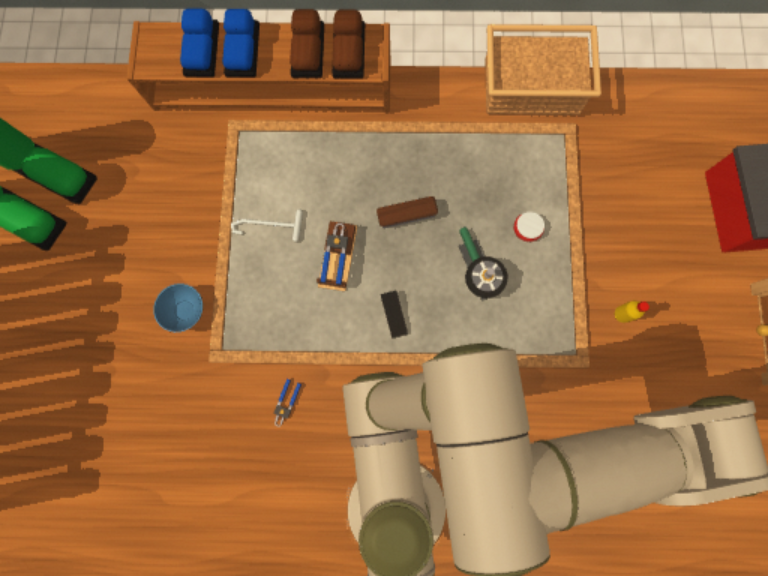

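View pics/side0.png

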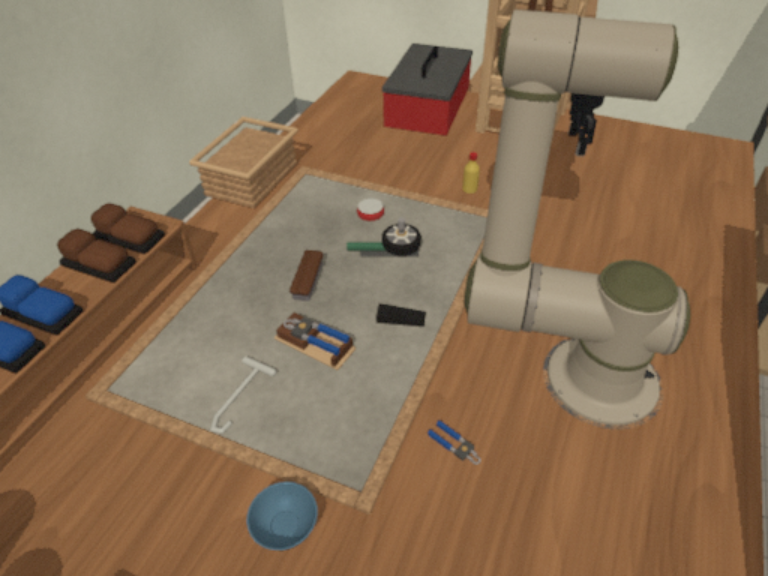

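The top view shows the oak rest with the larger pliers at about (338,255) of the enlarged picture. The ring end points away from the robot. The wheel leg is at about (486,277). The small decoy pliers lie at (288,402) off the tray.

Run:
```python
from h import *
for n,box in(("top",(205,140,245,200)),("side",(180,205,240,245))):
    f=bot.grab_frame(n); im=f["img"].astype(int)
    m=(im[...,2]>im[...,0]+40)&(im[...,2]>im[...,1]+25)
    k=np.zeros_like(m);k[box[1]:box[3],box[0]:box[2]]=1;m&=k
    v,u=np.nonzero(m);P=np.array([onz(f,(a,b),60)[:2] for a,b in zip(u,v)])
    c=P.mean(0);w,e=np.linalg.eigh(np.cov(P.T));print(n,"handles",len(u),c,w**.5,e[:,1],np.degrees(np.arctan2(e[1,1],e[0,1])))
    w=(324,184) if n=="top" else (400/1.5,229/1.5)
    print("axle top",onz(f,w,112), "hub",onz(f,w,70))
    for p in((324,182),):pass
    cv2.imwrite(f"pics/{n}1.png",cv2.resize(np.vstack([f["img"][140:220,200:360,::-1]]) if n=="top" else f["img"][140:250,180:290,::-1],None,fx=5,fy=5,interpolation=cv2.INTER_CUBIC))
o=bot.get_obs();print(o["eef_pos"],o["tcp_rot"],o["finger_gap"])
f=bot.grab_frame("wrist");print(f["xyz"],f["rotation"],f["camera_matrix"])
R=np.array(o["tcp_rot"]);print("cam in tool",R.T@(np.array(f["xyz"])-o["eef_pos"]),R.T@np.array(f["rotation"]))
```

```text
top handles 131 [556.18867398 161.71713221] [19.29783102 21.79745047] [-0.99666647  0.08158399] 175.3203805746897
axle top [ 526.55097671 -199.68751601  112.        ] hub [ 536.18328061 -206.69768666   70.        ]
side handles 195 [556.8128391  163.44046524] [19.95496441 22.563223  ] [-0.98569148  0.16855948] 170.29592552317584
axle top [ 529.50357984 -175.61130867  112.        ] hub [ 549.00767904 -224.2403132    70.        ]
[ 192.68346859 -488.34459599  231.23440507] [[ 9.30202280e-01  3.67047297e-01  8.67076091e-06]
 [ 3.67047293e-01 -9.30202272e-01  1.33688616e-04]
 [ 5.71356067e-05 -1.21174876e-04 -9.99999991e-01]] 85.22269109387621
[ 271.11425658 -457.22872119  374.80911311] [[ 3.68156808e-01  8.78850434e-01  3.03450949e-01]
 [-9.29763494e-01  3.48221719e-01  1.19505147e-01]
 [-6.41060558e-04 -3.26134248e-01  9.45323247e-01]] [[265.87454661   0.         250.13710491]
 [  0.         265.87454661 195.1341339 ]
 [  0.           0.           1.        ]]
cam in tool [  84.38569864   -0.17364634 -143.56986686] [[ 1.19309222e-03  9.45303883e-01  3.26188817e-01]
 [ 9.99999153e-01 -1.29743877e-03  1.02341629e-04]
 [ 5.19953957e-04  3.26188419e-01 -9.45304631e-01]]
```

View pics/top1.png

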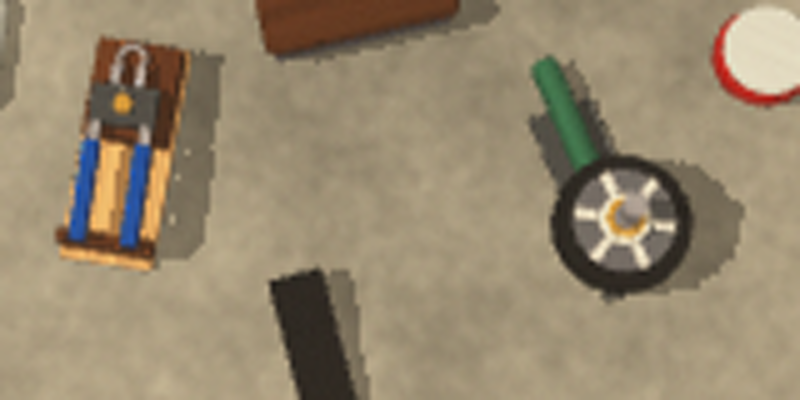

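The crop shows the larger pliers on the rest, with the ring at (130,62) and the handles running from (116,144) to (104,242). The axle top is at about (632,208).

Run:
```python
from h import *
f=bot.grab_frame("top")
g=lambda a,b,z:onz(f,(a/5+200,b/5+140),z)[:2]
a=g(116,144.5,61);b=g(104,242,61);r=g(130,62,50);pin=g(122,103,61)
print(a,b,r,pin,[np.degrees(np.arctan2(*(q-p)[::-1])) for p,q in((b,a),(b,pin),(b,r))])
print("axle",g(632,208,112),g(625,217,73))
o=bot.get_obs();R=np.array(o["tcp_rot"]);print(np.degrees(np.arctan2(R[1,0],R[0,0])))
y=np.radians(-8);u=np.array([np.cos(y),np.sin(y)]);c=pin-u*52
print("grip",c,"shift tool",R.T@(np.r_[c-u*0,180]-o["eef_pos"]))
```

```text
[589.84526615 156.51224831] [517.29357048 162.51364805] [656.07552614 149.82820151] [621.22571717 153.26493893] [np.float64(-4.728680846499653), np.float64(-5.085239344103833), np.float64(-5.2226417701907275)]
axle [ 535.15180508 -208.12453255] [ 537.73187906 -209.79556939]
21.53186444943855
grip [569.73177759 160.50194018] shift tool [ 588.89781635 -465.19400036   51.29788022]
```

Call:
{"name": "play_rows", "arguments": {
  "motion": [
    [[3.25,-2.58,0.28,0,-1],[3.25,-2.58,0.28,0,-1],[3.25,-2.58,0.28,0,-1],[3.25,-2.58,0.28,0,-1],[3.25,-2.58,0.28,0,-1],[3.25,-2.58,0.28,0,-1],[3.25,-2.58,0.28,0,-1],[3.25,-2.58,0.28,0,-1]]
  ],
  "newtons": 40
}}

```text
t: 1.4
eef_pos: [359.3, -199.4, 209.0]
tcp_rot: [[0.93, 0.367, 0.0], [0.367, -0.93, -0.0], [0.0, 0.001, -1.0]]
force: [0.5, 0.5, -0.6]
finger_gap: 85.4
grasp_force: 0.0
```

Call:
{"name": "play_rows", "arguments": {
  "motion": [
    [[3.25,-2.58,0.28,0,-1],[3.25,-2.58,0.28,0,-1],[3.25,-2.58,0.28,0,-1],[3.25,-2.58,0.28,0,-1],[3.25,-2.58,0.28,0,-1],[3.25,-2.58,0.28,0,-1],[3.25,-2.58,0.28,0,-1],[3.25,-2.58,0.28,0,-1]]
  ]
}}

```text
t: 2.2
eef_pos: [525.5, 88.2, 186.5]
tcp_rot: [[0.93, 0.367, 0.0], [0.367, -0.93, -0.0], [0.0, 0.0, -1.0]]
force: [-0.2, -0.7, 0.0]
finger_gap: 85.7
grasp_force: 0.0
```

Call:
{"name": "play_rows", "arguments": {
  "motion": [
    [[3.25,-2.58,0.28,0,-1],[3.25,-2.58,0.28,0,-1],[0,0,0,6.7,-1],[0,0,0,6.7,-1],[0,0,0,6.7,-1],[0,0,0,6.7,-1],[0,0,0,0,-1],[0,0,0,0,-1]]
  ]
}}

```text
t: 3.0
eef_pos: [566.4, 158.3, 180.9]
tcp_rot: [[0.996, -0.089, -0.0], [-0.089, -0.996, -0.0], [-0.0, 0.0, -1.0]]
force: [-0.5, -0.9, -0.5]
finger_gap: 85.2
grasp_force: 0.0
```

Run:
```python
from h import *
o=bot.get_obs();print(o["t"],o["eef_pos"],o["qpos"])
f=bot.grab_frame("wrist");save(f,"pics/w1.png",1.5)
R=np.array(o["tcp_rot"]);print(np.degrees(np.arctan2(R[1,0],R[0,0])))
print(proj(f,(656,150,47)),proj(f,(566,158,61)))
np.save("f1.npy",f,allow_pickle=True)
```

```text
3.0 [566.41066653 158.32339829 180.87210573] [ 7.35092949e-02  4.91617671e-01  1.37191614e+00 -1.28027805e-05
  1.27809823e+00  1.73314108e+00]
-5.08968493728645
[250.89284569  97.18187485] [250.75767239 189.41838715]
```

View pics/w1.png

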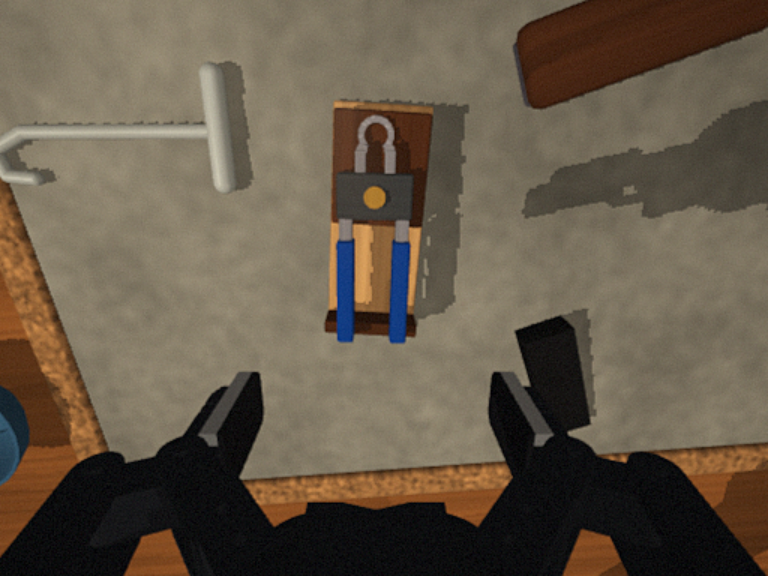

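The wrist view shows the ring at about (376,132), the pin at (375,197), and the handles from y=240 to y=342 at x≈373. They are well aligned with the tool, though slightly farther ahead than I predicted.

Run:
```python
from h import *
f=np.load("f1.npy",allow_pickle=True).item();o=bot.get_obs();R=np.array(o["tcp_rot"])
T=np.array(o["eef_pos"])
for n,u,v,z in(("ring",376,132,47),("pin",374.5,197,61),("hf",373.5,240,61),("hr",371.5,342,61),("tcp",0,0,0)):
    if n=="tcp":continue
    p=onz(f,(u/1.5,v/1.5),z);print(n,p,R.T@(p-T))
# blue mask
im=f["img"].astype(int);m=(im[...,2]>im[...,0]+40)&(im[...,2]>im[...,1]+25);m[:, :200]=0;m[:,300:]=0;m[:150]=0;m[235:]=0
v,u=np.nonzero(m);L=u<250
for s in(L,~L):
    print(u[s].min(),u[s].max(),v[s].min(),v[s].max(),np.polyfit(v[s],u[s],1))
    print([ (R.T@(onz(f,(u[s].mean(),w),61)-T))[:2] for w in(v[s].min()-.5,v[s].max()+.5)])
```

```text
ring [664.33855891 149.49510935  47.        ] [9.83276091e+01 5.06582634e-02 1.33890562e+02]
pin [624.91171865 153.92883861  61.        ] [ 58.66250023  -0.85337441 119.89072138]
hf [597.00501045 157.06805161  61.        ] [ 30.58709241  -1.49407437 119.89083387]
hr [522.10348782 165.22046073  61.        ] [-44.74287923  -2.94156818 119.89113145]
224 235 160 227 [-4.06382321e-03  2.30733548e+02]
[array([ 31.06332484, -20.58273984]), array([-44.17048122, -22.33001469])]
259 272 160 228 [-3.94317324e-02  2.73220894e+02]
[array([31.12042308, 15.08725248]), array([-45.31573797,  16.65280178])]
```

Call:
{"name": "play_rows", "arguments": {
  "motion": [
    [[0.8,-0.18,0,1.2,-1],[0,0,3.5,0,-1],[0,0,3.5,0,-1],[0,0,3.5,0,-1],[0,0,2.2,0,-1],[0,0,1.2,0,-1],[0,0,1.0,0,-1],[0,0,0,0,-1]]
  ]
}}

```text
t: 3.85
eef_pos: [574.6, 159.4, 31.4]
tcp_rot: [[0.994, -0.113, -0.001], [-0.113, -0.994, -0.0], [-0.001, 0.0, -1.0]]
force: [-0.6, -0.1, 0.7]
finger_gap: 85.5
grasp_force: 0.0
```

Run:
```python
from h import *
o=bot.get_obs();print(o["t"],o["eef_pos"],o["force"])
f=bot.grab_frame("wrist");save(f,"pics/w2.png",1.5)
```

```text
3.85 [574.56034861 159.3534875   31.3709675 ] [-0.61936856 -0.09033051  0.69734999]
```

View pics/w2.png

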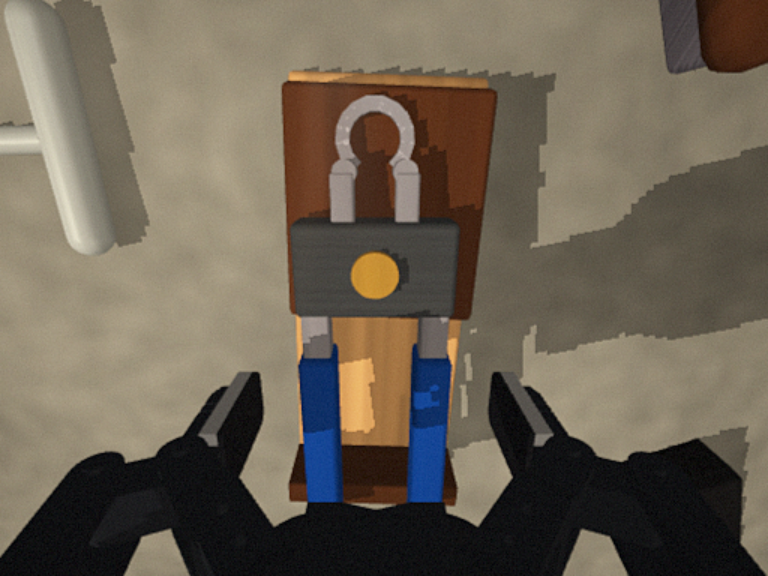

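The fingers straddle the handles symmetrically, and the ring at (376,136) lies on the tool's centre line. I'll close now.

Call:
{"name": "play_rows", "arguments": {
  "motion": [
    [[0,0,0,0,1],[0,0,0,0,1],[0,0,0,0,1],[0,0,0,0,1],[0,0,0,0,1],[0,0,0,0,1],[0,0,0,0,1],[0,0,0,0,1]]
  ],
  "newtons": 50
}}

```text
t: 4.7
eef_pos: [575.3, 159.5, 33.6]
tcp_rot: [[0.994, -0.113, 0.002], [-0.113, -0.994, 0.0], [0.002, -0.0, -1.0]]
force: [-2.7, -0.4, 9.5]
finger_gap: 34.3
grasp_force: 50.0
```

Call:
{"name": "play_rows", "arguments": {
  "motion": [
    [[0,0,-0.3,0,1],[0,0,-0.5,0,1],[0,0,-1,0,1],[0,0,-2,0,1],[0,0,-3,0,1],[0,0,-3,0,1],[0,0,-1,0,1],[0,0,0,0,1]]
  ]
}}

```text
t: 5.5
eef_pos: [575.0, 159.4, 141.1]
tcp_rot: [[0.994, -0.113, 0.002], [-0.113, -0.994, 0.0], [0.002, -0.0, -1.0]]
force: [0.7, 0.4, -3.4]
finger_gap: 34.3
grasp_force: 50.2
```

Run:
```python
from h import *
o=bot.get_obs();print(o["t"],o["eef_pos"],o["force"],o["finger_gap"],o["grasp_force"],o["torque"])
f=bot.grab_frame("wrist");save(f,"pics/w3.png",1.5)
np.save("f3.npy",f,allow_pickle=True)
```

```text
5.5 [574.98490505 159.42898093 141.08102103] [ 0.72698403  0.39515187 -3.40785812] 34.26261317428721 50.211660861968994 [0.03440158 0.01050739 0.04352984]
```

View pics/w3.png

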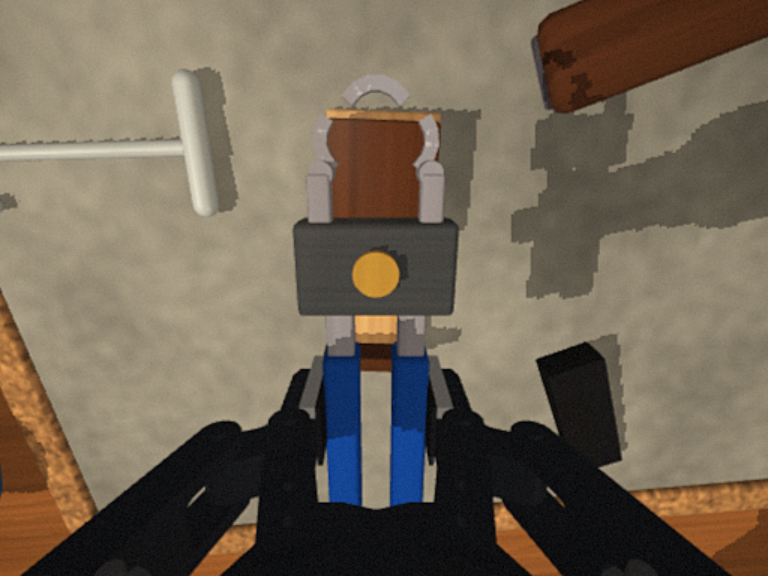

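The pliers are held with the ring spread: ring centre at about (376,135), pin at (376,274), and the handles closed tight. Next I'll work out the transfer move.

Run:
```python
from h import *
f=np.load("f3.npy",allow_pickle=True).item();o=bot.get_obs();R=np.array(o["tcp_rot"]);T=np.array(o["eef_pos"])
p=onz(f,(376/1.5,134.7/1.5),T[2]+13.4);print("ring",p,R.T@(p-T))
d=np.array([536,-208,p[2]])-p;print("shift tool",R.T@d)
```

```text
ring [664.59113404 149.42011723 152.84299021] [ 90.85536277  -0.29182492 -13.43593483]
shift tool [-8.74895353e+01  3.69635495e+02  4.66353805e-02]
```

Call:
{"name": "play_rows", "arguments": {
  "motion": [
    [[-0.3,1.2,0,0,1],[-0.6,2.5,0,0,1],[-0.8,3.5,0,0,1],[-0.9,3.7,0,0,1],[-0.9,3.7,0,0,1],[-0.9,3.7,0,0,1],[-0.9,3.7,0,0,1],[-0.9,3.7,0,0,1]]
  ]
}}

```text
t: 6.35
eef_pos: [482.1, -90.5, 138.6]
tcp_rot: [[0.994, -0.113, -0.002], [-0.113, -0.994, 0.001], [-0.003, -0.001, -1.0]]
force: [0.5, 0.4, -2.4]
finger_gap: 34.3
grasp_force: 50.3
```

Call:
{"name": "play_rows", "arguments": {
  "motion": [
    [[-0.9,3.7,0,0,1],[-0.8,3.5,0,0,1],[-0.5,2.5,0,0,1],[-0.35,1.2,0,0,1],[0,0.36,0,0,1],[0,0,0,0,1],[0,0,0,0,1],[0,0,0,0,1]]
  ]
}}

```text
t: 7.15
eef_pos: [446.2, -197.1, 139.8]
tcp_rot: [[0.994, -0.111, -0.0], [-0.111, -0.994, 0.0], [-0.0, -0.0, -1.0]]
force: [0.5, -0.1, -2.5]
finger_gap: 34.1
grasp_force: 50.4
```

Run:
```python
from h import *
o=bot.get_obs();print(o["t"],o["eef_pos"],o["force"],o["finger_gap"],o["grasp_force"])
f=bot.grab_frame("wrist");cv2.imwrite("pics/w4.png",cv2.resize(f["img"][20:220,150:350,::-1],None,fx=3,fy=3,interpolation=cv2.INTER_CUBIC))
np.save("f4.npy",f,allow_pickle=True)
```

```text
7.15 [ 446.17322759 -197.09109872  139.77638434] [ 0.4873466  -0.14996684 -2.48392178] 34.079807388194666 50.357932448387146
```

View pics/w4.png

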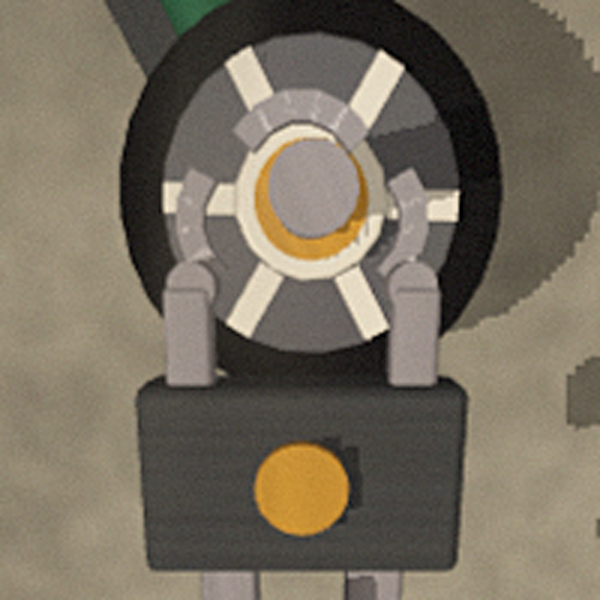

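The axle top is at crop (314,189) and the ring centre at about (302,209). The ring is spread and needs a shift of a few millimetres.

Run:
```python
from h import *
f=np.load("f4.npy",allow_pickle=True).item();o=bot.get_obs();R=np.array(o["tcp_rot"]);T=np.array(o["eef_pos"])
w=lambda u,v,z:R.T@(onz(f,(150+(u-1)/3,20+(v-1)/3),z)-T)
r=w(302,209,T[2]+13.4);a=w(314,189,112);b=w(311,201,73)
print(r,a,b,"shift",a-r,b-r)
print("axle world",T+R@a,T+R@b)
```

```text
[ 90.29391585  -0.45497903 -13.41094834] [95.89322228  1.93275484 27.81496478] [95.82879977  1.77084925 66.81499907] shift [ 5.59930642  2.38773386 41.22591312] [ 5.53488392  2.22582827 80.22594741]
axle world [ 541.25159165 -209.84235651  112.        ] [ 541.20157046 -209.66760989   73.        ]
```

Call:
{"name": "play_rows", "arguments": {
  "motion": [
    [[0.3,0.1,0,0,1],[0.25,0.13,0.5,0,1],[0,0,1,0,1],[0,0,1,0,1],[0,0,0.6,0,1],[0,0,0,0,1],[0,0,0,0,1],[0,0,0,0,1]]
  ]
}}

```text
t: 8.0
eef_pos: [451.3, -201.1, 109.2]
tcp_rot: [[0.994, -0.113, 0.001], [-0.113, -0.994, -0.0], [0.001, 0.0, -1.0]]
force: [-0.3, -0.6, -2.0]
finger_gap: 34.4
grasp_force: 50.4
```

Run:
```python
from h import *
o=bot.get_obs();print(o["t"],o["eef_pos"],o["force"],o["finger_gap"],o["grasp_force"])
f=bot.grab_frame("wrist");a=cv2.resize(f["img"][30:150,180:320,::-1],None,fx=4,fy=4,interpolation=cv2.INTER_CUBIC)
np.save("f5.npy",f,allow_pickle=True)
s=bot.grab_frame("side");np.save("s5.npy",s,allow_pickle=True)
u,v=proj(s,(541,-210,112)).astype(int);print(u,v)
b=cv2.resize(s["img"][v-30:v+30,u-30:u+30,::-1],(480,480),interpolation=cv2.INTER_CUBIC)[:, :240] if 0 else cv2.resize(s["img"][v-30:v+30,u-15:u+15,::-1],(240,480),interpolation=cv2.INTER_CUBIC)
cv2.imwrite("pics/w5.png",np.hstack([a,b]))
```

```text
8.0 [ 451.33493071 -201.06217691  109.23309253] [-0.33697172 -0.60878193 -1.96628247] 34.40379093747746 50.39969265460968
267 146
```

View pics/w5.png

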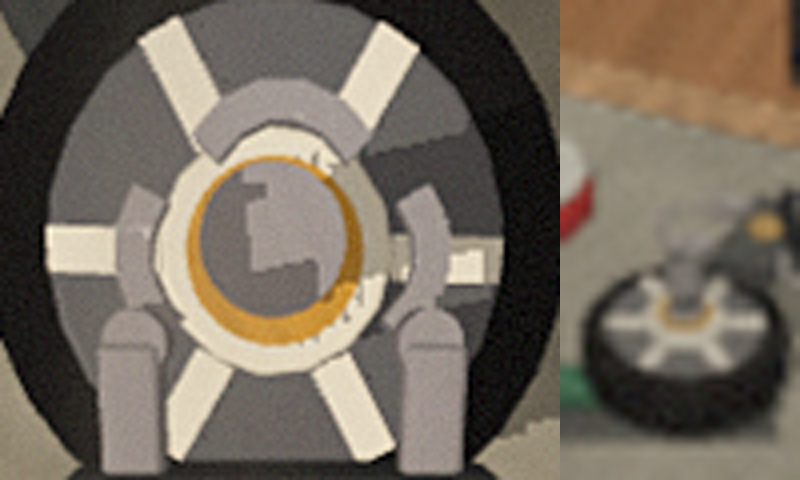

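The axle top is at crop (275,237) and the spread ring is centred at about (282,239). The side view shows the ring just above the axle.

Run:
```python
from h import *
f=np.load("f5.npy",allow_pickle=True).item();o=bot.get_obs();R=np.array(o["tcp_rot"]);T=np.array(o["eef_pos"])
w=lambda u,v,z:R.T@(onz(f,(180+(u-1.5)/4,30+(v-1.5)/4),z)-T)
zr=T[2]+13.4
r=w(282,239,zr);a=w(275,237,112);b=w((116+450)/2,239,zr);t=w(283,78,zr+2);l=w(116,239,zr+2);rr=w(450,239,zr+2)
print(r,a,"shift",a-r,"b",b,"top outer",t,l,rr,"axle",T+R@a, "size",w(350,237,112)-w(200,237,112))
```

```text
[ 90.30170994  -0.37858707 -13.34473503] [91.02045807 -1.24372919 -2.72221425] shift [ 0.71874814 -0.86514212 10.62252079] b [ 90.30184734  -0.2647115  -13.34469199] top outer [106.2652604   -0.28978381 -15.33490644] [ 90.18684805 -18.99046624 -15.35182689] [ 90.23203477  18.45970426 -15.33767204] axle [ 541.89363181 -210.05674269  112.        ] size [2.22841045e-02 1.84644269e+01 6.97890947e-03]
```

Call:
{"name": "play_rows", "arguments": {
  "motion": [
    [[0.04,-0.08,0,0,1],[0,0,0.5,0,1],[0,0,0.5,0,1],[0,0,0.5,0,1],[0,0,0.5,0,1],[0,0,0,0,1],[0,0,0,0,1]]
  ]
}}

```text
t: 8.8
eef_pos: [451.6, -200.2, 88.8]
tcp_rot: [[0.994, -0.113, -0.0], [-0.113, -0.994, 0.0], [-0.0, -0.0, -1.0]]
force: [-1.2, 0.0, -3.1]
finger_gap: 34.4
grasp_force: 50.4
```

Run:
```python
from h import *
o=bot.get_obs();print(o["t"],o["eef_pos"],o["force"],o["finger_gap"],o["grasp_force"])
f=bot.grab_frame("wrist");a=cv2.resize(f["img"][30:150,180:320,::-1],None,fx=4,fy=4,interpolation=cv2.INTER_CUBIC)
np.save("f6.npy",f,allow_pickle=True)
# head scale: match f3/f6 head patch; pin size in each shot
for n in("f3","f5","f6"):
    im=np.load(n+".npy",allow_pickle=True).item()["img"].astype(int)
    m=((im[...,0]>im[...,2]+90)&(im[...,1]>110)).astype(np.uint8);m[:160]=0;m[205:]=0;m[:,:225]=0;m[:,275:]=0
    M=cv2.moments(m,True);print(n,"pin",M["m10"]/M["m00"],M["m01"]/M["m00"],"area",M["m00"])
s=bot.grab_frame("side")
b=cv2.resize(s["img"][116:176,252:282,::-1],(240,480),interpolation=cv2.INTER_CUBIC)
cv2.imwrite("pics/w6.png",np.hstack([a,b]))
```

```text
8.8 [ 451.63105779 -200.16568631   88.78834722] [-1.15688528  0.00760128 -3.1196252 ] 34.42157661479048 50.3919392824173
f3 pin 250.1108071135431 182.8331053351573 area 731.0
f5 pin 250.0846994535519 182.8483606557377 area 732.0
f6 pin 250.06420765027323 182.8428961748634 area 732.0
```

View pics/w6.png

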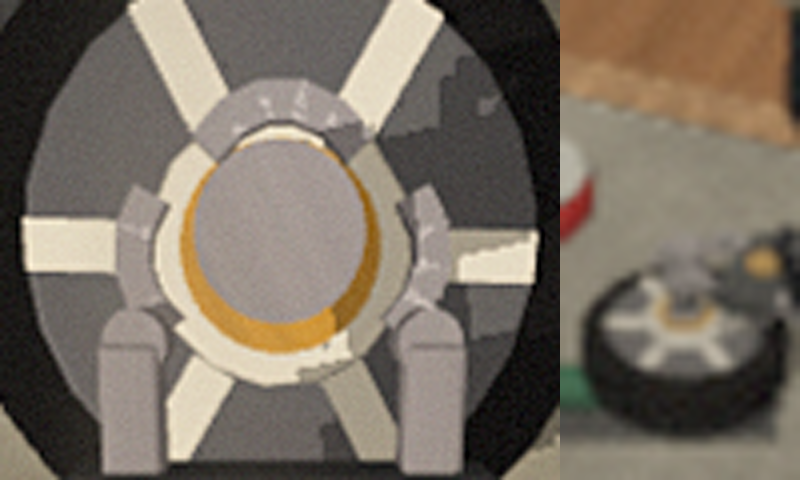

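The axle top is now inside the ring at crop (280,230), with clearance all round. I'll check the offset and the ring height numerically.

Run:
```python
from h import *
f=np.load("f6.npy",allow_pickle=True).item();o=bot.get_obs();R=np.array(o["tcp_rot"]);T=np.array(o["eef_pos"])
w=lambda u,v,z:R.T@(onz(f,(180+(u-1.5)/4,30+(v-1.5)/4),z)-T)
r=w(282,239,T[2]+13.4);a=w(280,230.5,112);b=w(281,250,73);print(r,a,b,"shift",a-r,b-r)
# head scale between resting view w2 and now, from edge/pin patches
i2=cv2.resize(cv2.imread("pics/w2.png"),(512,384),interpolation=cv2.INTER_AREA);i6=f["img"][...,::-1]
g=lambda i:cv2.cvtColor(np.ascontiguousarray(i),cv2.COLOR_BGR2GRAY)
A,B=g(i2),g(i6)
m=np.zeros_like(A);m[149:208,198:303]=255
W=np.eye(2,3,dtype=np.float32)
cc,W=cv2.findTransformECC(A,B,W,cv2.MOTION_AFFINE,(3,200,1e-7),m,3);print(cc,W,"ring maps to",W@np.array([375/1.5,135.5/1.5,1]))
```

```text
[ 90.14860476  -0.46389068 -13.36793114] [ 90.5429468   -0.66926861 -22.90208111] [90.06397944 -0.61931931 16.09776107] shift [ 0.39434204 -0.20537793 -9.53414997] [-0.08462532 -0.15542864 29.46569221]
0.9952019100065242 [[9.7223252e-01 9.0251211e-03 5.9425783e+00]
 [7.4167107e-04 9.8187065e-01 2.4675052e+00]] ring maps to [249.81597773  91.34857181]
```

Call:
{"name": "play_rows", "arguments": {
  "motion": [
    [[0.04,-0.02,0,0,1],[0,0,0.4,0,1],[0,0,0.5,0,1],[0,0,0.5,0,1],[0,0,0.4,0,1],[0,0,0.15,0,1],[0,0,0,0,1],[0,0,0,0,1]]
  ]
}}

```text
t: 9.7
eef_pos: [452.2, -200.1, 69.5]
tcp_rot: [[0.994, -0.113, 0.0], [-0.113, -0.994, -0.0], [0.0, 0.0, -1.0]]
force: [-0.1, -0.2, -2.5]
finger_gap: 34.0
grasp_force: 50.4
```

Run:
```python
from h import *
o=bot.get_obs();print(o["t"],o["eef_pos"],o["force"],o["finger_gap"],o["grasp_force"],o["torque"])
f=bot.grab_frame("wrist");a=cv2.resize(f["img"][30:150,180:320,::-1],None,fx=4,fy=4,interpolation=cv2.INTER_CUBIC)
np.save("f7.npy",f,allow_pickle=True)
s=bot.grab_frame("side")
b=cv2.resize(s["img"][116:176,252:282,::-1],(240,480),interpolation=cv2.INTER_CUBIC)
cv2.imwrite("pics/w7.png",np.hstack([a,b]))
```

```text
9.7 [ 452.16292642 -200.08232144   69.50257106] [-0.13630763 -0.16205853 -2.46546651] 33.97409461148663 50.38002133369446 [ 0.08190862  0.04546862 -0.00115617]
```

View pics/w7.png

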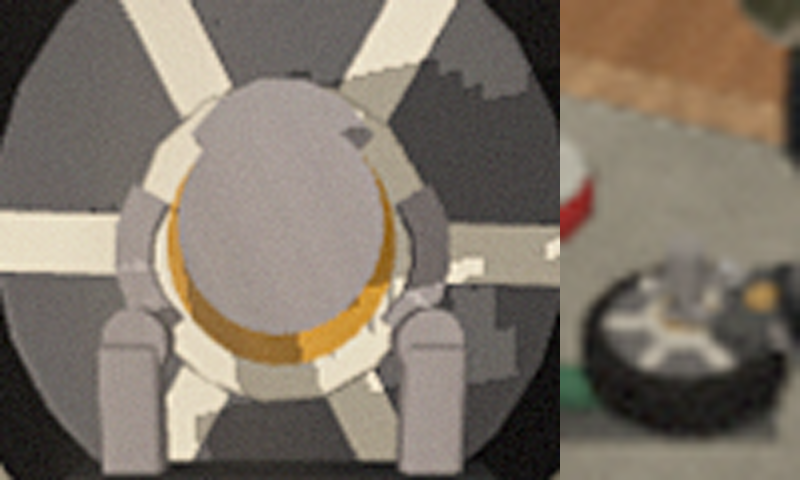

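The ring sits round the axle with its image position unchanged, so there is no contact. The axle top is centred at crop (281,231) and the washer at about (282,250). The last check is the centring.

Run:
```python
from h import *
f=np.load("f7.npy",allow_pickle=True).item();o=bot.get_obs();R=np.array(o["tcp_rot"]);T=np.array(o["eef_pos"])
w=lambda u,v,z:R.T@(onz(f,(180+(u-1.5)/4,30+(v-1.5)/4),z)-T)
r=w(282,239,T[2]+13);r2=w(282,245,T[2]+13);a=w(281,231,112);b=w(282,250,73);print(r,"a",a-r,"b",b-r,"alt",a-r2,b-r2)
```

```text
[ 90.28481522  -0.42189971 -12.97279541] a [ -0.70074917  -0.07848702 -29.44073496] b [-8.16715479e-01 -1.82366513e-03  9.55924576e+00] alt [ -0.06268378  -0.07929563 -29.44054232] [-1.78650082e-01 -2.63226966e-03  9.55943841e+00]
```

```bash
python3 -c "
from workcell import bot
print(bot.finish_job())"
```

```text
the job is handed in; nothing more can be done
None
```

I handed the job in at about 10 s of the 38 s, with the handles squeezed, the ring spread around the axle within about 1 mm of centre and about 0.5 mm of the groove's mid height by my estimate, and no sign of contact; the judge's verdict was not reported.

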